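# Reset the conduit length stop one hole shorter

### The job

On the cutting jig, a cut piece of conduit lies between the vise and the length stop: lift it out and put it in the open steel tray, lying flat on the bottom. Then pull up the knob of the stop's spring plunger, slide the stop along its perforated tube to the next hole towards the vise, and let the pin go fully home in that hole. Finish while still holding the knob with the pin fully home, so that the next length can be pushed up against the stop, and leave the other things on the bench where they are.

Things in the scene. Friction and masses are not known exactly. Their poses are not given: they have to be found in the camera images.
- jig_board: plywood board of the cutting jig, 260 (its x) by 480 (its y) by 18 mm, fixed; origin at the centre of its underside, z up. Along its y at x -50 mm, y -215 to +95: a square steel tube 38 mm wide, top face at z 64 mm, strapped down at both ends, with 12 mm holes in the top every 50 mm. The conduit line runs along y at x +50 mm, axis at z 63 mm
- vise_center (a point): centre of the conduit in the yoke pipe vise, at board x 50, y 175, z 63 mm. The vise stands on the board: foot 100 by 85 mm, highest point at z 162 mm, cross handle 136 mm long along the board's x at z 152 mm. It grips the stock, a long conduit running off along board +y
- stock_end (a point): centre of the sawn end of the stock conduit, at board x 50, y 112, z 63 mm: 23.4 mm in diameter, it runs from here along board +y through the vise to y 420 mm. Fixed
- piece_center (a point): centre of the cut piece of conduit: loose steel tube 146 mm long, 23.4 mm in diameter, about 100 g, axis along its y, at first parallel to the board's y at board z 63 mm, between the stop's arm and the stock's end. It lies in two wooden V-rests 12 mm wide, 34 mm across, tops at z 56 mm, about 50 mm to either side of its middle; below its middle is nothing above the board
- cut_piece: the same cut piece, the same point and axes
- tray: open steel tray for cut pieces, 200 mm (its x) by 220 mm (its y), 50 mm high, walls and floor 3 mm, fixed; origin at the centre of its underside, z up
- stop (a joint): length stop's place along the tube, m: 0 at first, grows towards the vise (board +y), next hole at 0.050, 1 mm play either way. It is a dark steel sleeve round the tube, 80 mm long in y, 44.5 mm square, top at board z 67 mm, centred under the knob; slides with about 4 N. At its vise end a flat arm 8 mm thick, z 58 to 82 mm, reaches in board +x across the conduit line, 118 mm from the knob's axis
- plunger (a joint): height of the plunger above home, m: 0 with the pin fully home in a hole, 0.018 pulled right up. The 10 mm round-nosed pin reaches 13 mm below the tube's top face, so it clears the hole above 0.013 and rests at about 0.013 if let down between holes. A spring pushes it down with 5 N at home, growing to 13 N right up
- knob: plunger knob on top of the stop's sleeve: black, round, upright, 28 mm in diameter, 22 mm high; origin on its axis at half that height, at board z 101 mm with the pin home; it rises with the plunger and travels with the stop. Below it are a narrower barrel, 18 mm wide and 24 mm at its foot, and the sleeve's flat top at 67 mm
- present_hole (a point): centre of the mouth of the hole that the pin is in at the start (top face of the tube); it does not move with the stop
- next_hole (a point): centre of the mouth of the hole that the pin must go into, 50 mm nearer to the vise (top face of the tube)
- square_box: bystander: steel electrical box 102 by 102 by 54 mm, open on top, on the bench; origin at the centre of its underside
- plaster_ring: bystander: flat steel plaster ring 102 by 102 by 18 mm on the jig board; origin at the centre of its underside
- coupling_a: bystander: conduit coupling standing on end on the jig board beyond the conduit, 29 mm in diameter, 50 mm high; origin at the centre of its underside
- coupling_b: bystander: like coupling_a, standing on the robot's side of the perforated tube
- screwdriver: bystander: screwdriver 190 mm long, lying on the jig board on the robot's side of the perforated tube; origin under its middle
- tape_measure: bystander: tape measure 68 by 64 by 36 mm on the bench; origin at the centre of its underside
- hacksaw: bystander: hacksaw about 360 mm long (its y), 100 mm wide, 24 mm high, lying on the bench beyond the jig; origin at the bench, in the middle of its blade
Not all that is in view belongs to the job. Leave any blue or green look-alike of the cut_piece alone.

How it is judged:
By the outcome, as a careful person would: the job done as asked, in the order asked, and still so for the second after the job is handed in, while the arm keeps its last pose, push and grip.
It also fails if it takes over 61 s, if anything falls off the work surface, if the arm or the gripper's body presses on something with over 40 N, if the wrist force passes 120 N, or if a joint passes its speed limit or range.

### The arm

A 7-joint arm with a two-finger parallel gripper is mounted at the origin on the work surface. World frame = base frame: x ahead of the robot, y to its left, z up, the work surface at z = 0. Lengths are in m, angles in rad, forces in N, time in s.
With the tool pointing down it reaches from about 0.4 to 0.9 m from the base axis. Payload 5.5 kg.
Tool frame: the origin (TCP) lies at the very end of the fingers, on their centre line; the grasp point (between the pads) lies 19 mm behind it; x points along the fingers, y is the direction in which the jaws open and shut, and the axes are right-handed (so a half turn about x gives the same grasp; the last joint's range is limited). The gripper opens to 92 mm and grips with 3 to 60 N. Pads are 19 mm wide; open, the fingers measure 130 mm over their backs; the gripper's body (75 mm by 190 mm) begins 47 mm behind the grasp point.
Start: joints at [-1.016, 0.501, -0.427, 1.55, 0.221, 1.138, -0.21], TCP at [0.187, 0.623, 0.227] pointing down, gripper open.
Joint ranges: [-2.88, 2.88], [-0.31, 2.03], [-1.54, 1.56], [0.2, 2.42], [-1.41, 4.55], [0.19, 2.02], [-2.57, 2.57]. Speed limits (rad/s): [2.57, 2.57, 3.14, 3.14, 3.14, 3.14, 3.14].

### API

Orientations are given as a rotation vector (axis times angle).
In Python, from bench import * gives the robot as it stands. The module is installed in compiled form; this text tells all that it offers.
- The arm moves only by the tool arm_command, never from a script. Its argument "series" is a list of rows, each a list of 7 numbers: the shift along the tool's x, y, z normalised to -1 to 1, where 1 is 30 cm, then the turn, a rotation vector about the tool's x, y, z normalised to -1 to 1, where 1 is 90 degrees, then the gripper's target within -1 to 1 (fully open at 1, half-way at 0, shut at -1). A call has 1 to 10 rows; each row is the pose to reach, as a shift and turn from the pose commanded when the call began, along the tool's axes at that moment; what a row does not reach only later rows make up. A row lasts 1/12 s, in which the tool goes at most 41.7 mm and 7.16 degrees, less where a joint would pass 70% of its speed; a pose out of reach is approached as far as the arm can. A call with a number of a shift or a turn outside -1 to 1 is refused whole. A call with a gripper value outside its range is refused whole. The fingers move at their own pace and stop on an object; the grip force is fixed at half the most. Time passes only in rows, so rows that repeat a pose let the fingers close. It gives the time, the measured TCP pose, the force and the opening at its end, in the units of the state.
- sense(): the state, without advancing time (a new reading comes with each control period).
- capture(name): name is "side" or "top"; returns a dict with "color" (420x560x3 uint8, red, green, blue), "range_z" (420x560 float32, m along the optical axis (not along the pixel's ray), 0 where there is no reading), "fovy" (degrees; the focal length in pixels is half the picture's height over the tangent of half this angle, whatever the lens; pixels are square), "cx", "cy" (the principal point, pixels), "R" (3x3) and "t" (3): a world point X has camera coordinates R X + t. Camera axes: x right, y down, z forward; pixel columns grow to the right and rows downward; lengths in m; the calibration is good to about 2 mm. A picture is of the moment at which its call begins.
- sign_off(): hands the job in, once; it reports no verdict.
The state is a dict: "clock": time; "q": joint angles; "qvel": joint speeds; "tau": joint torques, N m; "ee_pos": TCP position; "tcp_rot": TCP orientation; "wrist_force": force on the tool from outside, world axes, zero at the start; "ft_torque": the same for the moment, N m; "grip_width": finger opening in m.
Only numpy, scipy, OpenCV 4.12 (cv2) and the standard library are available. Lean on these libraries where they do the work, as an engineer would, in place of code of your own. Each camera call takes 0.05 s, during which the arm holds its last target. There are 200 camera calls.

## Working session

There is one attempt and no reset: what is moved stays moved. The work goes in short steps, Python scripts to look and compute and a tool call to move; the robot and the scene stay as the last step left them, time stands still between calls to the robot, and variables do not carry over. Pictures are saved under pics/ and viewed, about 8 in all and at most 12, crops included, and the job is handed in when it is done.

Besides the shell and the picture viewer there is one more tool, called after ">>>" by a JSON object that holds its "name" and its "arguments", one argument or row to a line. arm_command: Moves the arm, as the interface text tells. Scaled input: -1 to 1 covers 30 cm each way for a shift and 90 degrees each way for a turn. Its arguments: {"type":"object","properties":{"series":{"type":"array","items":{"type":"array","items":{"type":"number"}}}},"required":["series"]}

```bash
mkdir -p pics
cat > h.py <<'E'
from bench import *
import numpy as np, cv2
from scipy.spatial.transform import Rotation as Ro
def cap(n):
    c=capture(n); c['f']=c['color'].shape[0]/2/np.tan(np.radians(c['fovy'])/2); return c
def save(img,name): cv2.imwrite('pics/'+name,cv2.cvtColor(img,cv2.COLOR_RGB2BGR))
def cloud(c):
    z=c['range_z']; v,u=np.mgrid[:z.shape[0],:z.shape[1]]
    P=np.stack([(u-c['cx'])/c['f']*z,(v-c['cy'])/c['f']*z,z],-1)
    W=(P-c['t'])@c['R']; W[z==0]=np.nan; return W
def proj(c,X):
    p=c['R']@np.asarray(X)+c['t']; return p[:2]/p[2]*c['f']+[c['cx'],c['cy']]
def row(target,Rt=None,s=None):
    "normalised shift+turn from present measured pose to world target"
    s=s or sense(); R0=Ro.from_rotvec(s['tcp_rot'])
    d=R0.inv().apply(np.asarray(target)-s['ee_pos'])/0.3
    w=(R0.inv()*Rt).as_rotvec()/(np.pi/2) if Rt is not None else np.zeros(3)
    return np.round(np.r_[d,w],3)
E
python3 - <<'E'
from h import *
s=sense(); print({k:np.round(v,3) for k,v in s.items()}); print(Ro.from_rotvec(s['tcp_rot']).as_matrix().round(3))
for n in ('top','side'):
    c=cap(n); save(c['color'],n+'1.png'); np.savez(n+'1.npz',**c); print(n,c['fovy'],c['cx'],c['cy'],(-c['R'].T@c['t']).round(3),c['R'].round(2).tolist())
E
```

```text
{'clock': np.float64(0.0), 'q': array([-1.016,  0.502, -0.427,  1.551,  0.221,  1.138, -0.21 ]), 'qvel': array([-0.002, -0.   ,  0.   , -0.002,  0.   ,  0.001, -0.   ]), 'tau': array([-1.0000e-03, -5.6660e+01, -5.8170e+00, -2.7912e+01, -6.9000e-02,
        3.1000e-02,  0.0000e+00]), 'ee_pos': array([0.187, 0.622, 0.226]), 'tcp_rot': array([ 0.228,  1.559, -0.231]), 'wrist_force': array([ 0.098, -0.386,  0.909]), 'ft_torque': array([-0.004, -0.032,  0.036]), 'grip_width': np.float64(0.092)}
[[-0.001  0.288  0.958]
 [-0.002  0.958 -0.288]
 [-1.    -0.002 -0.   ]]
top 53.274025602295815 277.1399266982814 209.0131697640933 [0.277 0.103 1.244] [[0.06, -1.0, 0.0], [-0.98, -0.06, -0.21], [0.21, 0.01, -0.98]]
side 48.18380235202892 273.6190598267855 213.6397880211898 [ 0.07  -0.751  0.779] [[0.88, -0.48, -0.01], [-0.28, -0.5, -0.82], [0.39, 0.72, -0.57]]
```

View pics/top1.png

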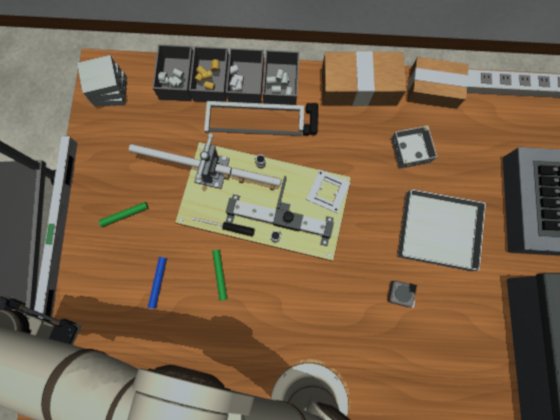

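View pics/side1.png

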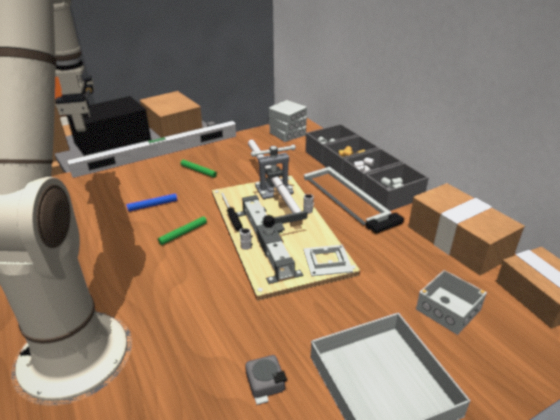

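Top view: board about (180–350, 143–258), vise at (210,165). The grey cut piece runs (228,172)–(282,184), up to the stop arm at (283,190). The knob is at (288,216) and the tray at (443,230). The look-alikes are the green tubes at (124,214) and (220,275) and the blue one at (157,283); the stock at (165,157) is also grey. I choose the grey one between vise and stop arm.

```bash
cat > m.py <<'E'
from h import *
c=dict(np.load('top1.npz')); W=cloud(c); col=c['color'].astype(int)
hsv=cv2.cvtColor(c['color'],cv2.COLOR_RGB2HSV)
v,u=np.mgrid[:420,:560]
reg=(u>170)&(u<360)&(v>135)&(v<265)
m=reg&(hsv[...,0]>20)&(hsv[...,0]<35)&(hsv[...,1]>60)&(hsv[...,2]>120)
pts=W[m]; pts=pts[np.isfinite(pts[:,2])]; print('board z',np.median(pts[:,2]),len(pts))
pts=pts[abs(pts[:,2]-np.median(pts[:,2]))<.006]
r=cv2.minAreaRect(pts[:,:2].astype(np.float32)); print('board',r)
bx=cv2.boxPoints(r)
# long axis angle
e=[bx[1]-bx[0],bx[2]-bx[1]]; L=max(e,key=np.linalg.norm); L=L*np.sign(L[1]); yb=L/np.linalg.norm(L); xb=np.array([yb[1],-yb[0]])
C=np.array(r[0]); print('yb',yb,'yaw',np.degrees(np.arctan2(-yb[0],yb[1])))
B=lambda p:np.r_[C+p[0]*xb+p[1]*yb,p[2]]
np.savez('board.npz',C=C,xb=xb,yb=yb)
loc=np.stack([(W[...,:2]-C)@xb,(W[...,:2]-C)@yb,W[...,2]],-1)
def box(x0,x1,y0,y1,z0,z1): 
    l=loc; return (l[...,0]>x0)&(l[...,0]<x1)&(l[...,1]>y0)&(l[...,1]<y1)&(l[...,2]>z0)&(l[...,2]<z1)
k=box(-.09,-.01,-.2,.1,.09,.125); print('knob',k.sum(),np.nanmedian(loc[k],0),loc[k].min(0),loc[k].max(0), 'px',u[k].mean(),v[k].mean())
p=box(.03,.07,-.15,.105,.062,.085)
print('piece line',p.sum()); 
yy=loc[p][:,1]; h,ed=np.histogram(yy,np.arange(-.15,.115,.01))
for a,b in zip(ed,h): 
    q=loc[p][(yy>=a)&(yy<a+.01)]
    if b: print(round(a,3),b,q[:,0].mean().round(4),q[:,2].max().round(4))
t=(u>390)&(u<495)&(v>180)&(v<280)&(W[...,2]>.04)&(W[...,2]<.06)
print('tray',t.sum(),cv2.minAreaRect(W[t][:,:2].astype(np.float32)),np.median(W[t][:,2]))
t=(u>415)&(u<470)&(v>205)&(v<255); print('floor z',np.nanmedian(W[t][:,2]))
for n,x in dict(vise=(.05,.175),knob0=(-.05,-.06)).items(): print(n,B([*x,.063]))
cc=c['color'][130:270,170:360]; save(cv2.resize(cc,None,fx=4,fy=4,interpolation=cv2.INTER_CUBIC),'crop1.png')
E
python3 m.py
```

```text
board z 0.017922624865128578 7597
board ((0.5638359785079956, 0.1595558524131775), (0.4790336489677429, 0.2612532079219818), 79.77837371826172)
yb [0.1774562 0.9841287] yaw -10.221626
knob 99 [-0.05220908 -0.0853165   0.11158527] [-0.06615553 -0.1003907   0.09579033] [-0.03584426 -0.07098833  0.11792147] px 288.32323232323233 216.46464646464648
piece line 423
-0.06 17 0.0484 0.0848
-0.05 17 0.0489 0.0846
-0.04 28 0.0483 0.0766
-0.03 25 0.0477 0.0773
-0.02 27 0.0474 0.0772
-0.01 27 0.0466 0.0784
0.0 27 0.0467 0.0772
0.01 27 0.0474 0.0782
0.02 28 0.0475 0.0782
0.03 25 0.0476 0.0778
0.04 27 0.0466 0.077
0.05 28 0.0473 0.0792
0.06 27 0.0477 0.0795
0.07 26 0.0464 0.0778
0.08 25 0.0476 0.0761
0.09 27 0.0471 0.0788
0.1 15 0.0476 0.0756
tray 571 ((0.49915093183517456, -0.36793288588523865), (0.22171832621097565, 0.20109042525291443), 82.38811492919922) 0.04835446299135099
floor z 0.003391771647668264
vise [0.64409725 0.32290557 0.063     ]
knob0 [0.50398217 0.10938094 0.063     ]
```

View pics/crop1.png

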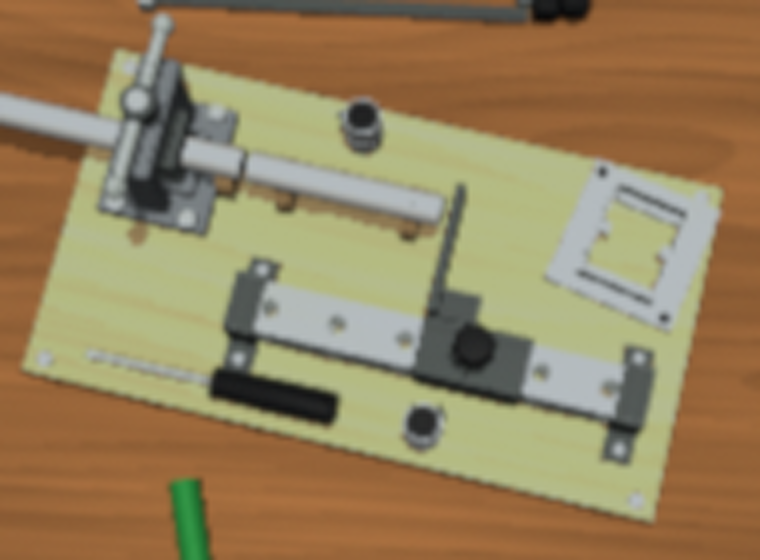

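The crop shows the grey piece from the dark gap at crop (245,165) to its end at (442,208), beside the stop arm at (450,205); this is clearly the cut piece, lying between the arm and the stock. The knob is at crop (473,346). coupling_a at (362,118) stands close to where an open finger would go, so I'll locate it and the piece ends.

```bash
cat >> h.py <<'E'
b=np.load('board.npz'); xb,yb=b['xb'],b['yb']; C=b['C']-.0025*xb
def B(x,y,z): return np.r_[C+x*xb+y*yb,z]
def loc(P): d=np.asarray(P)[...,:2]-C; return np.stack([d@xb,d@yb,np.asarray(P)[...,2]],-1)
RB=Ro.from_matrix(np.c_[[0,0,-1],np.r_[xb,0],np.cross([0,0,-1],np.r_[xb,0])])
def back(c,u,v,z):
    r=c['R'].T@np.array([(u-c['cx'])/c['f'],(v-c['cy'])/c['f'],1]); o=-c['R'].T@c['t']; return o+r*(z-o[2])/r[2]
E
python3 - <<'E'
from h import *
c=dict(np.load('top1.npz')); W=cloud(c); L=loc(W)
for n,(a,d) in dict(gap=(245,165),pend=(442,207)).items(): print(n,loc(back(c,170+a/4,130+d/4,.07)).round(4))
m=(L[...,0]>.06)&(L[...,0]<.14)&(L[...,1]>-.0)&(L[...,1]<.1)&(L[...,2]>.045)
m&=L[...,0]>.07
print('coupA',m.sum(),L[m].min(0),L[m].max(0),np.median(L[m],0))
pc=B(.05,.033,.055); print(pc)
s=sense(); print('full',row(B(.05,.033,.22),RB));
E
```

```text
gap [0.0504 0.1082 0.07  ]
pend [ 0.0533 -0.0391  0.07  ]
coupA 95 [0.09178106 0.02044582 0.04589312] [0.12040685 0.0523396  0.07436879] [0.10461433 0.03389053 0.06694487]
[0.61643815 0.18360293 0.055     ]
full [ 2.100e-02 -9.870e-01  1.792e+00  9.280e-01  1.000e-03  1.000e-03]
```

Piece centre is at board (0.050, 0.034), and its ends match 146 mm. coupling_a spans x 0.090–0.119 beside it, so I approach with a 35 mm opening, not fully open.

>>> {"name": "arm_command", "arguments": {
  "series": [
    [-0.1,-0.5,0.9,0.46,0,0,-0.24],
    [-0.1,-0.5,0.9,0.46,0,0,-0.24],
    [-0.1,-0.5,0.9,0.46,0,0,-0.24],
    [-0.1,-0.5,0.9,0.46,0,0,-0.24],
    [-0.1,-0.5,0.9,0.46,0,0,-0.24],
    [-0.1,-0.5,0.9,0.46,0,0,-0.24],
    [-0.1,-0.5,0.9,0.46,0,0,-0.24],
    [-0.1,-0.5,0.9,0.46,0,0,-0.24],
    [-0.1,-0.5,0.9,0.46,0,0,-0.24],
    [-0.1,-0.5,0.9,0.46,0,0,-0.24]
  ]
}}

```text
clock: 0.93
ee_pos: [0.4034, 0.3998, 0.2565]
tcp_rot: [0.793, 1.421, -0.793]
wrist_force: [0.1, 0.3, 0.2]
grip_width: 0.0357
```

```bash
python3 -c "
from h import *
s=sense();print(s['q'].round(2),s['ee_pos'].round(3),s['grip_width'],row(B(.049,.034,.17),RB))"
```

```text
[-0.66  0.3  -0.21  1.73  0.07  1.11 -0.33] [0.403 0.4   0.257] 0.035725195310430356 [0.288 0.226 0.981 0.466 0.    0.   ]
```

>>> {"name": "arm_command", "arguments": {
  "series": [
    [0,0.226,0.981,0.466,0,0,-0.24],
    [0,0.226,0.981,0.466,0,0,-0.24],
    [0,0.226,0.981,0.466,0,0,-0.24],
    [0,0.226,0.981,0.466,0,0,-0.24],
    [0,0.226,0.981,0.466,0,0,-0.24],
    [0,0.226,0.981,0.466,0,0,-0.24],
    [0,0.226,0.981,0.466,0,0,-0.24],
    [0.28,0.226,0.981,0.466,0,0,-0.24],
    [0.28,0.226,0.981,0.466,0,0,-0.24],
    [0.28,0.226,0.981,0.466,0,0,-0.24]
  ]
}}

```text
clock: 1.77
ee_pos: [0.6099, 0.1858, 0.1637]
tcp_rot: [1.327, 1.127, -1.35]
wrist_force: [-2.4, -1.1, -2.3]
grip_width: 0.035
```

Run:
```python
from h import *
s=sense();print(s['clock'],s['q'].round(2),s['ee_pos'].round(3),loc(s['ee_pos']).round(4),s['grip_width'],row(B(.049,.034,.055),RB))
c=cap('side'); p=proj(c,B(.05,.034,.08)).astype(int); print(p)
k=c['color'][p[1]-75:p[1]+75,p[0]-100:p[0]+100]
t=cap('top'); q=proj(t,B(.05,.034,.08)).astype(int); print(q); k2=t['color'][q[1]-75:q[1]+75,q[0]-100:q[0]+100]
save(cv2.resize(np.vstack([k,k2]),None,fx=2.0*2,fy=2.0*2,interpolation=cv2.INTER_CUBIC)[:, :] if 0 else cv2.resize(np.hstack([k,k2]),None,fx=2,fy=2,interpolation=cv2.INTER_CUBIC),'hover.png')
```

```text
1.7667 [-0.37  0.52  0.04  1.64 -0.02  1.   -0.49] [0.61  0.186 0.164] [0.0432 0.034  0.1637] 0.034967444634726313 [ 0.362  0.024 -0.002  0.002  0.004  0.008]
[287 196]
[255 176]
```

View pics/hover.png

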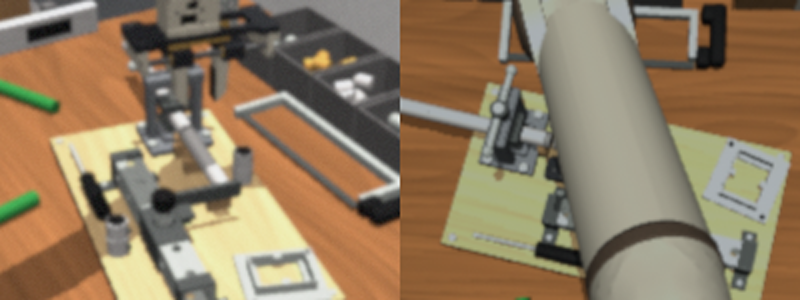

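The side view (left half) shows the fingers above the piece's middle at about (185,85), with coupling_a at (243,165). The top view is blocked by the arm. I'll settle first and re-read.

>>> {"name": "arm_command", "arguments": {
  "series": [
    [0,0,0,0,0,0,-0.24],
    [0,0,0,0,0,0,-0.24],
    [0,0,0,0,0,0,-0.24]
  ]
}}

```text
clock: 2.12
ee_pos: [0.6166, 0.1889, 0.1757]
tcp_rot: [1.34, 1.121, -1.332]
wrist_force: [0.3, -0.5, -0.1]
grip_width: 0.0347
```

Run:
```python
from h import *
s=sense();print(s['ee_pos'].round(4),loc(s['ee_pos']).round(4),s['grip_width'],row(B(.0495,.034,.054),RB))
c=cap('side');W=cloud(c);L=loc(W)
m=(L[...,0]>.025)&(L[...,0]<.075)&(L[...,1]>-.03)&(L[...,1]<.1)&(L[...,2]>.06)&(L[...,2]<.08)
print(m.sum(),L[m].min(0),L[m].max(0),np.median(L[m],0))
m=(L[...,0]>.08)&(L[...,0]<.14)&(L[...,1]>0)&(L[...,1]<.08)&(L[...,2]>.03)&(L[...,2]<.08)
print('A',m.sum(),L[m].min(0),L[m].max(0),np.percentile(L[m],[3,97],axis=0))
m=(abs(L[...,0]-.049)<.07)&(abs(L[...,1]-.034)<.03)&(L[...,2]>.155)&(L[...,2]<.19)
print('fingers',m.sum(),np.percentile(L[m],[3,50,97],axis=0))
```

```text
[0.6166 0.1889 0.1757] [0.0492 0.0383 0.1757] 0.03473109764726642 [ 0.406 -0.001  0.015  0.003 -0.002 -0.002]
236 [ 0.04311687 -0.02912261  0.06004057] [0.06589386 0.09973263 0.07832102] [0.05048288 0.03324423 0.07253618]
A 162 [0.09617786 0.01815406 0.03059075] [0.12508077 0.04894377 0.07238715] [[0.09657562 0.02042487 0.03186966]
 [0.12390643 0.04413177 0.07010311]]
fingers 54 [[0.01855093 0.02371026 0.17699006]
 [0.0677791  0.0287123  0.18547118]
 [0.07993816 0.04530071 0.18970701]]
```

Consistent, so I descend slowly.

>>> {"name": "arm_command", "arguments": {
  "series": [
    [0.1,0,0.015,0.003,0,0,-0.24],
    [0.2,0,0.015,0.003,0,0,-0.24],
    [0.28,0,0.015,0.003,0,0,-0.24],
    [0.33,0,0.015,0.003,0,0,-0.24],
    [0.37,0,0.015,0.003,0,0,-0.24],
    [0.405,0,0.015,0.003,0,0,-0.24],
    [0.405,0,0.015,0.003,0,0,-0.24],
    [0.405,0,0.015,0.003,0,0,-0.24]
  ]
}}

```text
clock: 2.83
ee_pos: [0.6149, 0.1829, 0.0517]
tcp_rot: [1.341, 1.119, -1.34]
wrist_force: [0.2, -0.4, 0.6]
grip_width: 0.0348
```

>>> {"name": "arm_command", "arguments": {
  "series": [
    [0,0,0,0,0,0,-1],
    [0,0,0,0,0,0,-1],
    [0,0,0,0,0,0,-1],
    [0,0,0,0,0,0,-1],
    [0,0,0,0,0,0,-1],
    [0,0,0,0,0,0,-1]
  ]
}}

```text
clock: 3.33
ee_pos: [0.6194, 0.1822, 0.0542]
tcp_rot: [1.347, 1.113, -1.334]
wrist_force: [7.3, -1.7, 1.1]
grip_width: 0.0227
```

Run:
```python
from h import *
s=sense();print(s['ee_pos'].round(4),loc(s['ee_pos']).round(4),s['grip_width'],s['wrist_force'],s['q'].round(2))
```

```text
[0.6194 0.1822 0.0542] [0.0532 0.0321 0.0542] 0.022709628764430917 [ 7.25680044 -1.68354192  1.05767686] [-0.36  0.65  0.04  1.7  -0.03  0.78 -0.49]
```

>>> {"name": "arm_command", "arguments": {
  "series": [
    [-0.03,0.01,0,0,0,0,-1],
    [-0.1,0.01,0,0,0,0,-1],
    [-0.2,0.01,0,0,0,0,-1],
    [-0.3,0.01,0,0,0,0,-1],
    [-0.4,0.01,0,0,0,0,-1],
    [-0.5,0.01,0,0,0,0,-1],
    [-0.5,0.01,0,0,0,0,-1],
    [-0.5,0.01,0,0,0,0,-1],
    [-0.5,0.01,0,0,0,0,-1]
  ]
}}

```text
clock: 4.08
ee_pos: [0.6167, 0.1822, 0.2012]
tcp_rot: [1.34, 1.119, -1.342]
wrist_force: [-0.2, -0.5, -1.5]
grip_width: 0.023
```

Run:
```python
from h import *
s=sense();print(s['ee_pos'].round(4),loc(s['ee_pos']).round(4),s['grip_width'],s['wrist_force'],s['q'].round(2))
a=np.radians(82.388); ty=np.array([np.cos(a),np.sin(a)]); tx=np.array([ty[1],-ty[0]])
RT=Ro.from_matrix(np.c_[[0,0,-1],np.r_[tx,0],np.cross([0,0,-1],np.r_[tx,0])])
print(row([.499,-.368,.2],RT))
```

```text
[0.6167 0.1822 0.2012] [0.0505 0.0316 0.2012] 0.022981104090689083 [-0.15132015 -0.54821291 -1.53994777] [-0.36  0.48  0.05  1.61 -0.02  1.06 -0.49]
[ 4.000e-03 -5.800e-02  1.874e+00 -3.000e-02  0.000e+00  1.000e-03]
```

>>> {"name": "arm_command", "arguments": {
  "series": [
    [0,-0.01,0.1,0,0,0,-1],
    [0,-0.02,0.22,0,0,0,-1],
    [0,-0.02,0.34,0,0,0,-1],
    [0,-0.03,0.46,0,0,0,-1],
    [0,-0.03,0.58,-0.01,0,0,-1],
    [0,-0.03,0.7,-0.01,0,0,-1],
    [0,-0.03,0.82,-0.015,0,0,-1],
    [0,-0.03,0.94,-0.015,0,0,-1]
  ]
}}

```text
clock: 4.75
ee_pos: [0.5559, -0.0949, 0.1994]
tcp_rot: [1.321, 1.135, -1.326]
wrist_force: [0.6, 0.1, -0.7]
grip_width: 0.0223
```

>>> {"name": "arm_command", "arguments": {
  "series": [
    [0,0,0.12,0,0,0,-1],
    [0,0,0.24,0,0,0,-1],
    [0,-0.02,0.36,0,0,0,-1],
    [0,-0.02,0.48,0,0,0,-1],
    [0,-0.03,0.6,-0.01,0,0,-1],
    [0,-0.03,0.7,-0.01,0,0,-1],
    [0,-0.03,0.8,-0.015,0,0,-1],
    [0,-0.03,0.9,-0.015,0,0,-1],
    [0,-0.03,0.934,-0.015,0,0,-1],
    [0,-0.03,0.934,-0.015,0,0,-1]
  ]
}}

```text
clock: 5.58
ee_pos: [0.5024, -0.3725, 0.1993]
tcp_rot: [1.309, 1.143, -1.314]
wrist_force: [0.0, 0.1, -0.8]
grip_width: 0.0229
```

>>> {"name": "arm_command", "arguments": {
  "series": [
    [0.1,0,0,0,0,0,-1],
    [0.2,0,0,0,0,0,-1],
    [0.3,0,0,0,0,0,-1],
    [0.4,0,0,0,0,0,-1],
    [0.45,0,0,0,0,0,-1],
    [0.5,0,0,0,0,0,-1],
    [0.5,0,0,0,0,0,-1],
    [0.5,0,0,0,0,0,-1]
  ]
}}

```text
clock: 6.25
ee_pos: [0.5049, -0.3663, 0.0496]
tcp_rot: [1.306, 1.149, -1.306]
wrist_force: [-0.2, 0.1, 0.0]
grip_width: 0.0224
```

Run:
```python
from h import *
s=sense();print(s['clock'],s['ee_pos'].round(4),s['tcp_rot'].round(3),s['grip_width'],s['wrist_force'],s['q'].round(2))
print(Ro.from_rotvec(s['tcp_rot']).as_matrix().round(3))
a,b2=cap('side')['color'],cap('top')['color']
save(cv2.resize(np.hstack([a[290:420,280:480],b2[160:290,360:560]]),None,fx=2,fy=2,interpolation=cv2.INTER_CUBIC),'tray1.png')
```

```text
6.25 [ 0.5049 -0.3663  0.0496] [ 1.306  1.149 -1.306] 0.022363163343207697 [-0.24770549  0.08942452  0.0004562 ] [ 0.45  0.64  0.19  1.75 -0.16  0.77  0.58]
[[-0.003  0.991 -0.131]
 [ 0.003 -0.131 -0.991]
 [-1.    -0.003 -0.003]]
```

View pics/tray1.png

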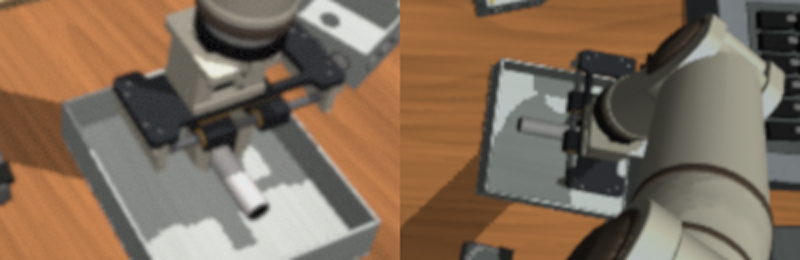

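Side view: the piece hangs between the fingers at (235,180), inside the tray, clear of the walls. Lower it gently.

>>> {"name": "arm_command", "arguments": {
  "series": [
    [0.05,0,0,0,0,0,-1],
    [0.09,0,0,0,0,0,-1],
    [0.115,0,0,0,0,0,-1],
    [0.13,0,0,0,0,0,-1],
    [0.138,0,0,0,0,0,-1],
    [0.138,0,0,0,0,0,-1],
    [0.138,0,0,0,0,0,-1],
    [0.138,0,0,0,0,0,-1]
  ]
}}

```text
clock: 7.02
ee_pos: [0.5059, -0.3693, 0.0103]
tcp_rot: [1.307, 1.142, -1.306]
wrist_force: [0.1, -0.0, -1.2]
grip_width: 0.0225
```

>>> {"name": "arm_command", "arguments": {
  "series": [
    [0.005,0,0,0,0,0,-1],
    [0.01,0,0,0,0,0,-1],
    [0.01,0,0,0,0,0,-1],
    [0.01,0,0,0,0,0,-1]
  ]
}}

```text
clock: 7.35
ee_pos: [0.5055, -0.369, 0.0068]
tcp_rot: [1.307, 1.143, -1.307]
wrist_force: [0.6, -0.1, -1.1]
grip_width: 0.0226
```

>>> {"name": "arm_command", "arguments": {
  "series": [
    [0.002,0,0,0,0,0,-0.45],
    [0.002,0,0,0,0,0,-0.2],
    [0.002,0,0,0,0,0,0],
    [0.002,0,0,0,0,0,0],
    [0.002,0,0,0,0,0,0],
    [0.002,0,0,0,0,0,0]
  ]
}}

```text
clock: 7.85
ee_pos: [0.5056, -0.3691, 0.0063]
tcp_rot: [1.307, 1.143, -1.307]
wrist_force: [0.8, -0.6, 0.3]
grip_width: 0.0455
```

>>> {"name": "arm_command", "arguments": {
  "series": [
    [-0.05,0,0,0,0,0,0],
    [-0.15,0,0,0,0,0,0],
    [-0.27,0,0,0,0,0,0],
    [-0.4,0,0,0,0,0,0],
    [-0.52,0,0,0,0,0,0],
    [-0.63,0,0,0,0,0,0],
    [-0.65,0,0,0,0,0,0],
    [-0.65,0,0,0,0,0,0]
  ]
}}

```text
clock: 8.52
ee_pos: [0.5074, -0.3705, 0.2061]
tcp_rot: [1.307, 1.135, -1.303]
wrist_force: [0.1, -1.3, -0.3]
grip_width: 0.0459
```

Run:
```python
from h import *
s=sense();print(s['clock'],s['ee_pos'].round(4),s['grip_width'],s['wrist_force'])
c=cap('side');a=c['color'];W=cloud(c)
save(cv2.resize(a[290:420,280:480],None,fx=2,fy=2,interpolation=cv2.INTER_CUBIC),'tray2.png')
d=W[...,:2]-[.499,-.368]
m=(abs(d[...,0])<.085)&(abs(d[...,1])<.095)&(W[...,2]>.012)&(W[...,2]<.045)
P=W[m];print(m.sum(),cv2.minAreaRect(P[:,:2].astype(np.float32)),np.percentile(P[:,2],[2,50,98]))
for y in np.arange(-.45,-.28,.03):
    q=P[abs(P[:,1]-y)<.015]
    if len(q): print(round(y,2),len(q),q.mean(0).round(3),q[:,2].max().round(4))
print(row(B(-.047,-.084,.2),RB))
```

```text
8.5167 [ 0.5074 -0.3705  0.2061] 0.04590473153341968 [ 0.05713951 -1.32798948 -0.2962806 ]
971 ((0.4611581563949585, -0.35687965154647827), (0.1540784388780594, 0.11376875638961792), 83.03754425048828) [0.01367358 0.02419159 0.02852621]
-0.45 55 [ 0.497 -0.437  0.02 ] 0.0305
-0.42 221 [ 0.495 -0.42   0.023] 0.0294
-0.39 200 [ 0.499 -0.39   0.023] 0.0291
-0.36 186 [ 0.503 -0.36   0.023] 0.0285
-0.33 173 [ 0.507 -0.33   0.023] 0.0302
-0.3 123 [ 0.511 -0.304  0.023] 0.0295
[ 9.000e-03 -2.210e-01 -1.501e+00  2.900e-02  1.000e-03 -2.000e-03]
```

View pics/tray2.png

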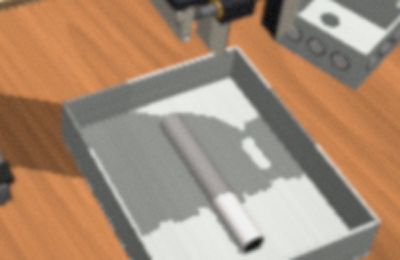

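The piece lies flat in the tray along its y (side crop (165,120)–(255,245), top height 0.029 at both ends). Next I measure the knob again, from the side view.

```bash
cat > k.py <<'E'
from h import *
for n in ('side','top'):
    c=cap(n);W=cloud(c);L=loc(W);dark=c['color'].max(-1)<70
    m=(abs(L[...,0]+.05)<.03)&(abs(L[...,1]+.06)<.07)&(L[...,2]>.093)&(L[...,2]<.14)&dark
    if m.sum()<5: print(n,m.sum());continue
    P=L[m]; t=P[P[:,2]>np.median(P[:,2])]
    print(n,m.sum(),'mid',((P.min(0)+P.max(0))/2).round(4),'ext',np.ptp(P,0).round(4),'mean',P.mean(0).round(4),'topz',np.percentile(P[:,2],90))
    m=(abs(L[...,0]-.05)<.035)&(abs(L[...,1]+.03)<.07)&(L[...,2]>.07)&(L[...,2]<.095)
    if m.sum(): print(' arm y',np.percentile(L[m][:,1],[5,50,95]).round(4),m.sum())
E
python3 k.py
```

```text
side 101 mid [-0.0447 -0.0895  0.1051] ext [0.0273 0.022  0.0221] mean [-0.046  -0.0927  0.1065] topz 0.11394650767207631
 arm y [-0.0536 -0.0501 -0.0439] 118
top 95 mid [-0.0493 -0.0852  0.1064] ext [0.0285 0.0287 0.0221] mean [-0.0499 -0.085   0.1111] topz 0.11512826691101818
 arm y [-0.0534 -0.0498 -0.0463] 51
```

>>> {"name": "arm_command", "arguments": {
  "series": [
    [0,0,-0.12,0,0,0,0],
    [0,0,-0.25,0,0,0,0],
    [0,-0.05,-0.38,0,0,0,0],
    [0,-0.1,-0.51,0.03,0,0,0],
    [0,-0.1,-0.64,0.03,0,0,0],
    [0,-0.15,-0.77,0.03,0,0,0],
    [0,-0.2,-0.88,0.03,0,0,0],
    [0,-0.22,-0.97,0.03,0,0,0],
    [0,-0.22,-0.97,0.03,0,0,0]
  ]
}}

```text
clock: 9.42
ee_pos: [0.4764, -0.0647, 0.1992]
tcp_rot: [1.334, 1.129, -1.337]
wrist_force: [-0.2, -0.1, 0.4]
grip_width: 0.0458
```

```bash
python3 -c "
from h import *
print(sense()['ee_pos'],row(B(-.049,-.085,.16),RB))"
```

```text
[ 0.47641997 -0.06467705  0.1991907 ] [ 0.132 -0.013 -0.504  0.004 -0.002  0.003]
```

>>> {"name": "arm_command", "arguments": {
  "series": [
    [0,0,-0.12,0,0,0,0],
    [0,0,-0.24,0,0,0,0],
    [0,0,-0.36,0,0,0,0],
    [0,-0.005,-0.46,0,0,0,0],
    [0,-0.005,-0.504,0.003,0,0,0],
    [0.1,-0.005,-0.504,0.003,0,0,0],
    [0.13,-0.005,-0.504,0.003,0,0,0],
    [0.13,-0.005,-0.504,0.003,0,0,0],
    [0.13,-0.005,-0.504,0.003,0,0,0],
    [0.13,-0.005,-0.504,0.003,0,0,0]
  ]
}}

```text
clock: 10.25
ee_pos: [0.5045, 0.0761, 0.1623]
tcp_rot: [1.345, 1.115, -1.346]
wrist_force: [0.7, 0.8, 0.3]
grip_width: 0.046
```

Run:
```python
from h import *
s=sense();print(s['ee_pos'].round(4),loc(s['ee_pos']).round(4),s['grip_width'],row(B(-.047,-.085,.083),RB))
a=cap('side')
p=proj(a,B(-.047,-.085,.13)).astype(int);print(p)
save(cv2.resize(a['color'][p[1]-60:p[1]+60,p[0]-80:p[0]+80],None,fx=4,fy=4,interpolation=cv2.INTER_CUBIC),'knob1.png')
```

```text
[0.5045 0.0761 0.1623] [-0.0411 -0.0926  0.1623] 0.04596384727803256 [ 0.264 -0.02  -0.025 -0.005  0.     0.   ]
[267 211]
```

View pics/knob1.png

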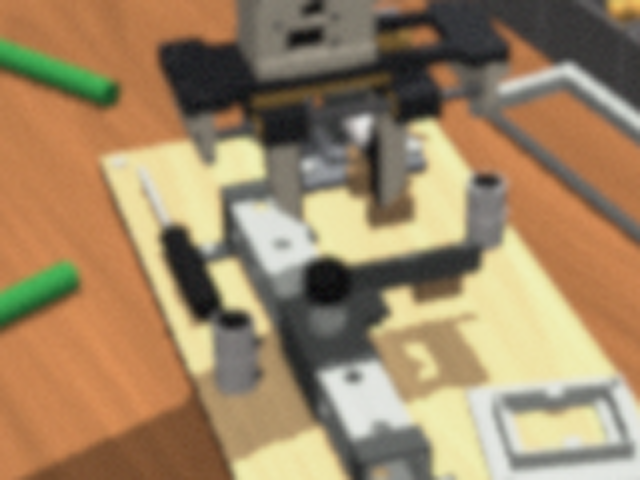

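The fingers straddle the line over the knob (knob at crop (325,285), fingers at (285,190) and (390,170), still above it). Let it settle, then correct.

>>> {"name": "arm_command", "arguments": {
  "series": [
    [0,0,0,0,0,0,0],
    [0,0,0,0,0,0,0],
    [0,0,0,0,0,0,0]
  ]
}}

```text
clock: 10.55
ee_pos: [0.5048, 0.077, 0.1629]
tcp_rot: [1.345, 1.115, -1.343]
wrist_force: [0.0, -0.6, 0.2]
grip_width: 0.0459
```

Run:
```python
from h import *
s=sense();print(s['ee_pos'].round(4),loc(s['ee_pos']).round(4),row(B(-.047,-.085,.083),RB))
```

```text
[0.5048 0.077  0.1629] [-0.0409 -0.0917  0.1629] [ 0.266 -0.021 -0.022 -0.004 -0.    -0.001]
```

>>> {"name": "arm_command", "arguments": {
  "series": [
    [0.05,-0.02,-0.022,-0.004,0,0,0],
    [0.11,-0.02,-0.022,-0.004,0,0,0],
    [0.11,-0.02,-0.022,-0.004,0,0,0],
    [0.11,-0.02,-0.022,-0.004,0,0,0],
    [0.11,-0.02,-0.022,-0.004,0,0,0]
  ]
}}

```text
clock: 10.97
ee_pos: [0.5003, 0.0846, 0.13]
tcp_rot: [1.34, 1.119, -1.339]
wrist_force: [0.8, 0.0, 0.2]
grip_width: 0.0461
```

Run:
```python
from h import *
s=sense();print(s['ee_pos'].round(4),loc(s['ee_pos']).round(4),row(B(-.047,-.085,.083),RB))
```

```text
[0.5003 0.0846 0.13  ] [-0.0468 -0.0851  0.13  ] [ 0.157 -0.001 -0.    -0.    -0.    -0.   ]
```

>>> {"name": "arm_command", "arguments": {
  "series": [
    [0.05,0,0,0,0,0,0],
    [0.09,0,0,0,0,0,0],
    [0.12,0,0,0,0,0,0],
    [0.145,0,0,0,0,0,0],
    [0.155,0,0,0,0,0,0],
    [0.155,0,0,0,0,0,0],
    [0.155,0,0,0,0,0,0]
  ]
}}

```text
clock: 11.55
ee_pos: [0.5, 0.0848, 0.083]
tcp_rot: [1.34, 1.119, -1.339]
wrist_force: [-0.2, 0.1, 0.8]
grip_width: 0.046
```

>>> {"name": "arm_command", "arguments": {
  "series": [
    [0,0,0,0,0,0,-0.2],
    [0,0,0,0,0,0,-0.35],
    [0,0,0,0,0,0,-1],
    [0,0,0,0,0,0,-1],
    [0,0,0,0,0,0,-1],
    [0,0,0,0,0,0,-1]
  ]
}}

```text
clock: 12.05
ee_pos: [0.5016, 0.0846, 0.0833]
tcp_rot: [1.342, 1.117, -1.337]
wrist_force: [4.9, -1.3, -3.1]
grip_width: 0.0272
```

Run:
```python
from h import *
s=sense();print(s['ee_pos'].round(4),loc(s['ee_pos']).round(4),s['grip_width'],s['wrist_force'],s['ft_torque'])
```

```text
[0.5016 0.0846 0.0833] [-0.0454 -0.0848  0.0833] 0.027204882433334483 [ 4.93043674 -1.27460032 -3.14436399] [-0.25644481 -0.85206438 -0.00317089]
```

Knob gripped (27 mm). Pull it up, easing the side load.

>>> {"name": "arm_command", "arguments": {
  "series": [
    [-0.01,0.008,0,0,0,0,-1],
    [-0.02,0.008,0,0,0,0,-1],
    [-0.03,0.008,0,0,0,0,-1],
    [-0.04,0.008,0,0,0,0,-1],
    [-0.05,0.008,0,0,0,0,-1],
    [-0.053,0.008,0,0,0,0,-1],
    [-0.053,0.008,0,0,0,0,-1],
    [-0.053,0.008,0,0,0,0,-1]
  ]
}}

```text
clock: 12.72
ee_pos: [0.5017, 0.0845, 0.0983]
tcp_rot: [1.339, 1.12, -1.34]
wrist_force: [3.5, 2.0, -12.1]
grip_width: 0.0275
```

```bash
cat > k2.py <<'E'
from h import *
s=sense();print(s['clock'],s['ee_pos'].round(4),loc(s['ee_pos']).round(4),s['grip_width'],s['wrist_force'].round(2),'board fx,fy',(s['wrist_force'][:2]@xb).round(2),(s['wrist_force'][:2]@yb).round(2))
E
python3 k2.py; python3 k.py
```

```text
12.7167 [0.5017 0.0845 0.0983] [-0.0454 -0.0849  0.0983] 0.027524439073512326 [  3.5    2.04 -12.13] board fx,fy 3.08 2.63
side 136 mid [-0.0438 -0.0883  0.1191] ext [0.0301 0.0232 0.0381] mean [-0.043  -0.0921  0.1213] topz 0.12920985033998153
 arm y [-0.0533 -0.0504 -0.0446] 113
top 0
```

Plunger is up about 15–16 mm (12 N on the spring). Slide towards the vise (tool −z).

>>> {"name": "arm_command", "arguments": {
  "series": [
    [-0.003,0.005,-0.02,0,0,0,-1],
    [-0.003,0.005,-0.04,0,0,0,-1],
    [-0.003,0.005,-0.06,0,0,0,-1],
    [-0.003,0.005,-0.08,0,0,0,-1],
    [-0.003,0.005,-0.1,0,0,0,-1],
    [-0.003,0.005,-0.12,0,0,0,-1],
    [-0.003,0.005,-0.14,0,0,0,-1],
    [-0.003,0.005,-0.16,0,0,0,-1],
    [-0.003,0.005,-0.165,0,0,0,-1],
    [-0.003,0.005,-0.165,0,0,0,-1]
  ]
}}

```text
clock: 13.65
ee_pos: [0.5108, 0.1344, 0.0989]
tcp_rot: [1.337, 1.123, -1.34]
wrist_force: [-4.7, 0.8, -12.9]
grip_width: 0.027
```

```bash
python3 k2.py; python3 k.py
```

```text
13.65 [0.5108 0.1344 0.0989] [-0.0452 -0.0342  0.0989] 0.027032709657995757 [ -4.75   0.84 -12.9 ] board fx,fy -4.82 -0.02
side 127 mid [-0.0431 -0.0376  0.1189] ext [0.0302 0.0245 0.0364] mean [-0.0426 -0.0407  0.1215] topz 0.12975997952049412
 arm y [-0.0039  0.0003  0.0074] 112
top 0
```

>>> {"name": "arm_command", "arguments": {
  "series": [
    [0,-0.004,0.002,0,0,0,-1],
    [0.006,-0.004,0.002,0,0,0,-1],
    [0.012,-0.004,0.002,0,0,0,-1],
    [0.018,-0.004,0.002,0,0,0,-1],
    [0.024,-0.004,0.002,0,0,0,-1],
    [0.024,-0.004,0.002,0,0,0,-1],
    [0.024,-0.004,0.002,0,0,0,-1]
  ]
}}

```text
clock: 14.33
ee_pos: [0.5109, 0.1343, 0.0927]
tcp_rot: [1.34, 1.122, -1.338]
wrist_force: [-5.0, 4.1, -11.0]
grip_width: 0.0276
```

```bash
python3 k2.py
```

```text
14.3333 [0.5109 0.1343 0.0927] [-0.0451 -0.0343  0.0927] 0.027558008945064064 [ -4.98   4.1  -11.04] board fx,fy -5.62 3.15
```

Height is about 9.5 mm with the spring still pulling down, so the pin is entering the hole. Continue home.

>>> {"name": "arm_command", "arguments": {
  "series": [
    [0.006,-0.003,0,0,0,0,-1],
    [0.012,-0.003,0,0,0,0,-1],
    [0.018,-0.003,0,0,0,0,-1],
    [0.024,-0.003,0,0,0,0,-1],
    [0.03,-0.003,0,0,0,0,-1],
    [0.034,-0.003,0,0,0,0,-1],
    [0.034,-0.003,0,0,0,0,-1],
    [0.034,-0.003,0,0,0,0,-1],
    [0.034,-0.003,0,0,0,0,-1]
  ]
}}

```text
clock: 15.08
ee_pos: [0.5109, 0.1343, 0.0833]
tcp_rot: [1.341, 1.12, -1.337]
wrist_force: [-5.6, 4.2, -3.8]
grip_width: 0.0273
```

```bash
python3 k2.py; python3 k.py
```

```text
15.0833 [0.5109 0.1343 0.0833] [-0.0451 -0.0342  0.0833] 0.027260569769268484 [-5.57  4.19 -3.79] board fx,fy -6.23 3.14
side 101 mid [-0.0423 -0.0403  0.1105] ext [0.0269 0.02   0.0328] mean [-0.0427 -0.042   0.1071] topz 0.1150952743895012
 arm y [-0.0037  0.0001  0.007 ] 113
top 0
```

Back at the starting home height (0.0833). I'll press slightly lower to confirm it bottoms out, and ease the side load.

>>> {"name": "arm_command", "arguments": {
  "series": [
    [0.003,-0.005,0.002,0,0,0,-1],
    [0.006,-0.008,0.003,0,0,0,-1],
    [0.008,-0.008,0.003,0,0,0,-1],
    [0.008,-0.008,0.003,0,0,0,-1],
    [0.008,-0.008,0.003,0,0,0,-1]
  ]
}}

```text
clock: 15.6
ee_pos: [0.5109, 0.1344, 0.0832]
tcp_rot: [1.345, 1.118, -1.332]
wrist_force: [-5.9, 1.8, 8.7]
grip_width: 0.027
```

```bash
python3 k2.py; python3 k.py
python3 - <<'E'
from h import *
a=cap('side'); p=proj(a,B(-.047,-.035,.1)).astype(int)
save(cv2.resize(a['color'][p[1]-60:p[1]+60,p[0]-80:p[0]+80],None,fx=4,fy=4,interpolation=cv2.INTER_CUBIC),'end.png')
E
```

```text
15.6 [0.5109 0.1344 0.0832] [-0.0451 -0.0342  0.0832] 0.026996896700990952 [-5.87  1.75  8.73] board fx,fy -6.09 0.68
side 99 mid [-0.0433 -0.0401  0.1105] ext [0.03   0.0209 0.0346] mean [-0.0433 -0.0419  0.1072] topz 0.11414527724139986
 arm y [-0.0028  0.0003  0.0069] 113
top 0
```

View pics/end.png

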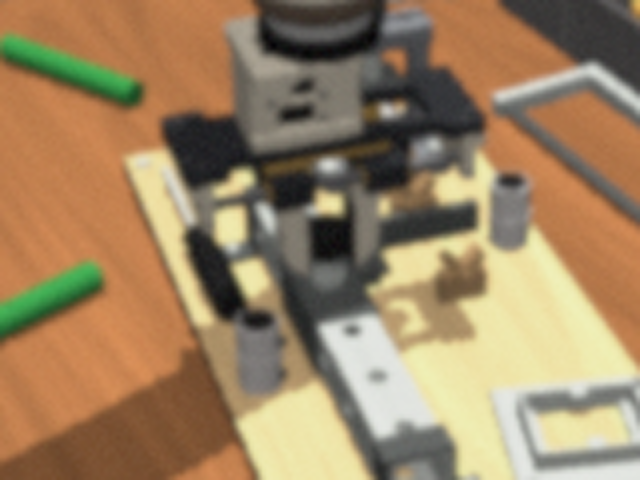

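Bottomed: the height stays at 0.0832 while the push rises to 8.7 N. The picture shows the knob held at (330,235), the arm moved towards the vise, and the couplings, screwdriver and ring in place. I'll ease the push a little and hand in.

>>> {"name": "arm_command", "arguments": {
  "series": [
    [-0.003,0,0,0,0,0,-1],
    [-0.003,0,0,0,0,0,-1],
    [-0.003,0,0,0,0,0,-1],
    [-0.003,0,0,0,0,0,-1]
  ]
}}

```text
clock: 16.08
ee_pos: [0.5108, 0.1339, 0.0832]
tcp_rot: [1.345, 1.118, -1.333]
wrist_force: [-3.5, 4.4, 8.1]
grip_width: 0.0273
```

```bash
python3 k2.py && python3 -c "
from bench import *
print(sign_off())"
```

```text
16.0833 [0.5108 0.1339 0.0832] [-0.0452 -0.0346  0.0832] 0.02727901958679307 [-3.54  4.39  8.06] board fx,fy -4.27 3.69
the job is handed in; nothing more can be done
None
```

The cut piece is in the tray, and the stop is one hole nearer the vise with its pin home. I handed the job in at 16 s, with the gripper still holding the knob.

- **Piece in the tray:** the side camera showed it lying flat, with its top at about 29 mm along its whole length and clear of the walls.
- **Stop moved:** the gripper on the knob moved 50.2 mm along the tube. The side camera showed the stop's arm moving about 50 mm too.
- **Pin home:** after the slide, the gripper came back to its starting height of 83 mm. It went no lower when the downward push rose to 8.7 N, so the pin has bottomed.
- **Other things on the bench:** in the last picture the couplings, screwdriver and plaster ring stood where they were. I did not measure the rest again.

Two checks did not quite agree:
- **Board position:** the conduit and the knob sat 2–4 mm further in board x than the cameras gave. The jaws took this up as they closed.
- **Remaining load:** about 4–6 N of side load and 8 N of downward push were still on the knob when I handed in. Raising the target 1 mm barely reduced the downward push. Both are well under the limits.

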